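# Free the filter cover of a bench vacuum pump

### The arm

A 7-joint arm with a two-finger parallel gripper is mounted at the origin on the work surface. World frame = base frame: x ahead of the robot, y to its left, z up, the work surface at z = 0. Lengths are in m, angles in rad, forces in N, time in s.
With the tool pointing down it reaches from about 0.4 to 0.85 m from the base axis. Payload 10.4 kg.
Tool frame: the origin (TCP) lies at the very end of the fingers, on their centre line; the grasp point (between the pads) lies 19 mm behind it; z points along the fingers, y is the line along which they close (so a half turn about z gives the same grasp; the last joint's range is limited). The gripper opens to 85 mm and grips with 20 to 120 N. Pads are 22 mm wide; open, the fingers measure 114 mm over their backs; the gripper's body (76 mm by 85 mm) begins 54 mm behind the grasp point. The pads swing forward as they close: fully open they stand 13 mm farther back than shut.
Start: joints at [1.158, 0.332, -0.065, 1.46, 0.022, 1.35, -0.088], TCP at [0.238, -0.578, 0.231] pointing down, gripper open.
Joint ranges: [-2.6, 2.6], [-0.5, 2.12], [-1.47, 1.34], [0.16, 2.42], [-1.27, 4.41], [0.06, 2.06], [-2.6, 2.6]. Speed limits (rad/s): [2.22, 2.22, 2.79, 2.79, 3.14, 3.14, 3.14].

### API

Orientations are given as a unit quaternion [x, y, z, w].
In Python, from workcell import * gives the robot as it stands.
- The arm moves only by the tool step_arm, never from a script. Its argument "commands" is one flat list of numbers, 7 for each row, row after row: the finger opening in mm, from 0 to 85.4, then the shift along the world's x, y, z as a fraction of full scale, then the turn, a rotation vector about the world's x, y, z as a fraction of full scale. A call has exactly 10 rows; each row is the pose to reach, as a shift and turn from the pose commanded when the call began, turning the shorter way round; what a row does not reach only later rows make up. Full scale, the value 1, is 0.6 m for a shift and pi rad for a turn. A row lasts 1/8 s, in which the tool goes at most 62.5 mm and 10.7 degrees, less where a joint would pass 70% of its speed; a pose out of reach is approached as far as the arm can. A call with a number of a shift or a turn outside -1 to 1 is refused whole. A call with a gripper value outside its range is refused whole. The fingers move at their own pace and stop on an object; "squeeze" is the grip in N (left out, the last holds). Time passes only in rows, so rows that repeat a pose let the fingers close, or fill a call up. It gives the time, the measured TCP pose, the force, the opening and the grip force at its end, in the units of the state.
- get_obs(): the state, without advancing time (a new reading comes with each control period).
- camera(name): name is "side" or "top" or "wrist"; returns the picture (384x512x3 uint8, red, green, blue); there is no depth.
- camera_params(name): a dict with "mtx" (3x3 intrinsics, pixels), "extrinsics" (4x4, takes a point from world to camera coordinates); the wrist camera has in their place "tool_from_camera" (4x4, takes a point from camera to tool coordinates, whose origin is the TCP and whose axes are the flange's). Camera axes: x right, y down, z forward; pixel columns grow to the right and rows downward; lengths in m; the calibration is good to about 2 mm. A picture is of the moment at which its call begins: read the wrist's pose just before it. camera_params takes no time and is no camera call.
- hand_in(): hands the job in; it is judged then, once.
The state is a dict: "clock": time; "joint_pos": joint angles; "joint_velocities": joint speeds; "tau": joint torques, N m; "position": TCP position; "ee_rot": TCP orientation; "ft_force": force on the tool from outside, world axes, zero at the start; "torque": the same for the moment, N m; "grip_width": opening from 0.0 (shut) to 1.0 (fully open); "grasp_force": force on a finger pad.
Only numpy, scipy, OpenCV 4.12 (cv2) and the standard library are available. Lean on these libraries where they do the work, as an engineer would, in place of code of your own. Each camera call takes 0.05 s, during which the arm holds its last target. There are 200 camera calls.

### The job

Free the pump's filter cover: take the screwdriver from its stand and, with it and not with the fingers, turn both slotted fasteners a quarter turn anticlockwise as far as they go, so that their bars line up with the holes. Then stand the screwdriver fully back in its stand and lift the cover straight off and lay it flat, handle up, in the middle of the steel tray. Do not drop either, and leave the other things on the bench where they are.

Things in the scene. Friction and masses are not known exactly. Their poses are not given: they have to be found in the camera images.
- pump: Fixed white bench vacuum pump: box 130 (x) x 170 (y) mm, flat top 75 mm above the bench, a 72 mm thick grey motor along its +x side out to 134 mm. Origin on the bench under the box's centre, z up. A steel lip 5 mm high round the top locates the cover with 1.5 mm play; the two fasteners stand 45 mm either side of centre along y.
- cam_l_slot (a point): Slotted fastener at the pump's +y end: dark steel bar head 28 mm long, 13 mm wide, its top 11 mm above the cover plate, on a stud through a hole in the cover. A straight slot 5 mm wide, 6 mm deep, open at both ends, runs along the whole bar. This point is on the turning axis, level with the head's top (92 mm above the bench); z up, y along the bar and slot, turning with it.
- cam_r_slot (a point): Slotted fastener at the pump's -y end: dark steel bar head 28 mm long, 13 mm wide, its top 11 mm above the cover plate, on a stud through a hole in the cover. A straight slot 5 mm wide, 6 mm deep, open at both ends, runs along the whole bar. This point is on the turning axis, level with the head's top (92 mm above the bench); z up, y along the bar and slot, turning with it.
- cam_l (a joint): Turn of the fastener towards the pump's +y end, rad: 0 = bar along the pump's y (across its hole: locked), growing anticlockwise seen from above, 1.57 = bar along the pump's x, in line with its hole (free); stops at 0 and 1.58. Starts between 0.15 and 0.4. Stiff turn of about 0.06 N m, stays where it is left.
- cam_r (a joint): Turn of the fastener towards the pump's -y end, rad: 0 = bar along the pump's y (across its hole: locked), growing anticlockwise seen from above, 1.57 = bar along the pump's x, in line with its hole (free); stops at 0 and 1.58. Starts between 0.15 and 0.4. Stiff turn of about 0.06 N m, stays where it is left.
- cover_handle (a point): Centre of the cover's handle, a steel bridge over its middle: bar 12 mm thick (x), 34 mm long (y), 14 mm high; grip it across x. This point is 33 mm above the plate's underside, 27 mm above its top. z up, axes as the pump's at the start. Lift straight up; 17 mm clears the fasteners.
- cover_base (a point): Centre of the underside of the cover's plate: aluminium, 90 (x) x 130 (y) x 6 mm, with two oblong holes 34 (x) x 20 (y) mm, 45 mm either side of centre along y, round the fasteners. Axes as the handle point.
- driver_grip (a point): Centre of the screwdriver's black handle: square, flat-sided, 24 x 24 mm, 80 mm long along z. Below it a 30 x 30 x 6 mm collar, then an 8 mm round shank. It starts upright in its stand, collar resting on the stand's top. z points from blade to handle; x is along the blade's width and parallel to two of the handle's flat sides.
- driver_tip (a point): End of the screwdriver's flat blade, 118 mm below the handle's centre, 72 mm below the collar's underside; blade 14 mm wide (x), 2 mm thick (y), 12 mm long. Same axes as the handle point.
- driver: The loose screwdriver as a whole, 158 mm long, about 0.14 kg; origin at the end of the blade.
- cover: The loose cover as a whole, about 0.2 kg; origin at the centre of its plate's underside.
- stand_mouth (a point): Fixed grey plastic screwdriver stand, 64 x 64 mm, 85 mm high, with a square 18 mm through hole, lead-in chamfered 3 mm. This point is the centre of the hole at the top face, z up, sides along x and y.
- tray_floor (a point): Fixed shallow steel tray, 166 (x) x 206 (y) mm outside, walls 3 mm thick and 14 mm high, empty. This point is the centre of its inner floor, 3 mm above the bench, z up.
- dish: Bystander: clear covered culture dish, 64 mm across, 18 mm high; origin at the centre of its foot.
- caliper_case: Bystander: closed grey plastic instrument case, 34 x 100 x 22 mm; origin at the centre of its foot.
- jar: Bystander: open glass jar, 68 mm across, 75 mm high; origin at the centre of its foot.
- media_bottle: Bystander: glass bottle, 68 mm across, 160 mm high; origin at the centre of its foot.
- flask: Bystander: conical steel flask, 100 mm across its foot, 128 mm high; origin at the centre of its foot.
- burner: Bystander: round glass spirit lamp, 72 mm across, 65 mm high; origin at the centre of its foot.
- sample_jar: Bystander: small capped glass jar, 54 mm across, 70 mm high; origin at the centre of its foot.
Things that resemble listed ones, but are neither listed nor needed, are in the scene too. What is meant by the cover is not brown or green, and is the larger of those in its own colour.

How it is judged:
By the outcome, as a careful person would: the job done as asked, in the order asked, and still so for the second after the job is handed in, with the robot touching nothing.
It also fails if it takes over 72 s, if anything falls off the work surface, if the arm or the gripper's body presses on something with over 40 N, if the wrist force passes 120 N, or if a joint passes its speed limit or range.

## Working session

There is one attempt and no reset: what is moved stays moved. The work goes in short steps, Python scripts to look and compute and a tool call to move; the robot and the scene stay as the last step left them, time stands still between calls to the robot, and variables do not carry over. Pictures are saved under pics/ and viewed, at most 10 in all, crops included, and the job is handed in when it is done.

Besides the shell and the picture viewer there is one more tool, called after "Request:" as name(argument=value, ...), one argument or row to a line, values as JSON. step_arm: Moves the arm, as the interface text tells. Its arguments: {"type":"object","properties":{"commands":{"type":"array","items":{"type":"number"}},"squeeze":{"type":"number"}},"required":["commands"]}

```bash
mkdir -p pics; ls
python3 - <<'E'
from workcell import *
import cv2,numpy as np
o=get_obs();print(o)
for n in("side","top"):
    im=camera(n);cv2.imwrite(f"pics/{n}0.png",im[:,:,::-1])
    print(n,camera_params(n))
print(camera_params("wrist"))
a=cv2.imread("pics/top0.png");cv2.imwrite("pics/top0b.png",cv2.resize(a,(800,600),interpolation=cv2.INTER_CUBIC))
a=cv2.imread("pics/side0.png");cv2.imwrite("pics/side0b.png",cv2.resize(a,(800,600),interpolation=cv2.INTER_CUBIC))
E
```

```text
pics
{'clock': 0.0, 'joint_pos': array([ 1.15840141,  0.33288324, -0.06470345,  1.46098309,  0.02161003,
        1.34992981, -0.08850509]), 'joint_velocities': array([-9.07908849e-04,  1.03315971e-03, -5.66731672e-05, -1.20536474e-03,
        2.07019160e-04, -1.53656606e-03,  6.28013899e-05]), 'tau': array([-1.66521486e-04, -6.25440288e+01,  4.87859524e-02, -3.91593039e+01,
        1.62003923e-02,  9.97280935e-03, -3.38727216e-05]), 'position': array([ 0.2373371 , -0.57774555,  0.23048892]), 'ee_rot': array([ 9.81065100e-01,  1.93676795e-01, -1.85645773e-04, -7.30535325e-04]), 'ft_force': array([-0.4397848 , -0.9592051 , -0.09973208]), 'torque': array([-0.00760017, -0.02120219,  0.05188506]), 'grasp_force': 0.0, 'grip_width': 0.9976104523804787}
side {'mtx': array([[396.12775443,   0.        , 255.31347719],
       [  0.        , 396.12775443, 192.52154671],
       [  0.        ,   0.        ,   1.        ]]), 'extrinsics': array([[-0.9551006 , -0.29609438,  0.01053358,  0.50518558],
       [-0.22084592,  0.68777369, -0.69151603,  0.19516084],
       [ 0.19750929, -0.66279368, -0.722
[... 431 characters left out ...]
1],
       [ 1.14631767e-01,  3.96464548e-03, -9.93400141e-01,
         1.22444521e+00],
       [ 0.00000000e+00,  0.00000000e+00,  0.00000000e+00,
         1.00000000e+00]])}
{'mtx': array([[310.28984262,   0.        , 252.72074669],
       [  0.        , 310.28984262, 193.58617958],
       [  0.        ,   0.        ,   1.        ]]), 'tool_from_camera': array([[ 9.02933439e-04, -9.52944876e-01, -3.03142290e-01,
         7.74646685e-02],
       [ 9.99999191e-01,  1.13195165e-03, -5.79776623e-04,
        -6.11807941e-04],
       [ 8.95637577e-04, -3.03141521e-01,  9.52945127e-01,
        -1.42641429e-01],
       [ 0.00000000e+00,  0.00000000e+00,  0.00000000e+00,
         1.00000000e+00]])}
```

View pics/top0b.png

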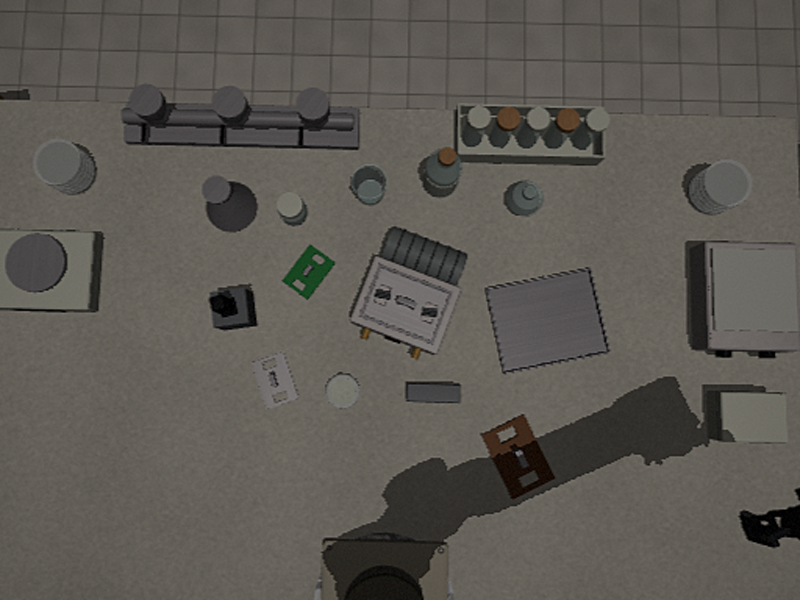

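View pics/side0b.png

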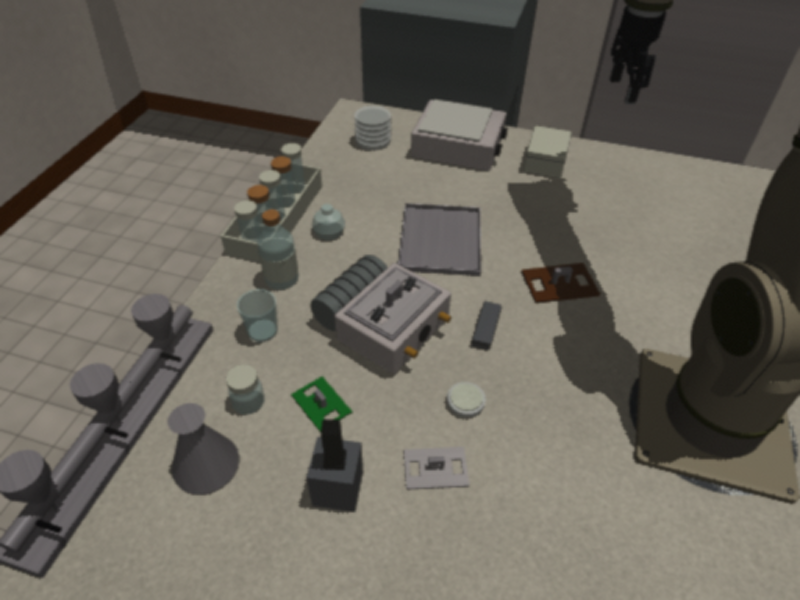

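The top view (800x600) shows four cover-like things: the plate on the pump at (405,300), which is aluminium and large; a loose small aluminium plate at (275,380); a green one at (308,271); and a brown one at (517,457). By the description the cover is the one on the pump. The screwdriver is in its stand at (232,305), the only one there, and the tray is at (547,320). The tray look-alikes are a white box at (750,415) and similar boxes. Next I'll get coarse positions and a close crop to check.

```bash
cat > h.py <<'E'
from workcell import *
import cv2,numpy as np
from scipy.spatial.transform import Rotation as R
def cam(name,o=None):
    p=camera_params(name)
    if name=="wrist":
        T=np.eye(4);T[:3,:3]=R.from_quat(o["ee_rot"]).as_matrix();T[:3,3]=o["position"]
        return p["mtx"],T@p["tool_from_camera"]
    return p["mtx"],np.linalg.inv(p["extrinsics"])
def plane(c,uv,z):
    K,T=c;uv=np.atleast_2d(uv).astype(float)
    d=(T[:3,:3]@np.linalg.inv(K)@np.c_[uv,np.ones(len(uv))].T).T
    return T[:3,3]+d*((z-T[2,3])/d[:,2])[:,None]
def proj(c,X):
    K,T=c;q=(np.atleast_2d(X)-T[:3,3])@T[:3,:3]@K.T
    return q[:,:2]/q[:,2:]
def shot(fn):
    o=get_obs();im=np.ascontiguousarray(camera("wrist")[:,:,::-1]);cv2.imwrite(fn,im);return im,cam("wrist",o),o
E
python3 - <<'E'
from h import *
c=cam("top");s=1.5625
for n,p,z in [("driver top",(221,301),.171),("stand ctr",(233,306),.085),("handle",(406,301),.112),("camL",(383,294),.092),("camR",(430,310),.092),("tray",(547,320),.003)]:
    print(n,plane(c,np.array(p)/s,z).round(4))
a=cv2.imread("pics/top0.png")[140:235,120:310];cv2.imwrite("pics/crop.png",cv2.resize(a,None,fx=4.2,fy=4.2,interpolation=cv2.INTER_CUBIC))
E
```

```text
driver top [[0.5347 0.2844 0.171 ]]
stand ctr [[0.5352 0.2833 0.085 ]]
handle [[ 0.5489 -0.0266  0.112 ]]
camL [[0.5628 0.0142 0.092 ]]
camR [[ 0.5361 -0.0705  0.092 ]]
tray [[ 0.5312 -0.3011  0.003 ]]
```

View pics/crop.png

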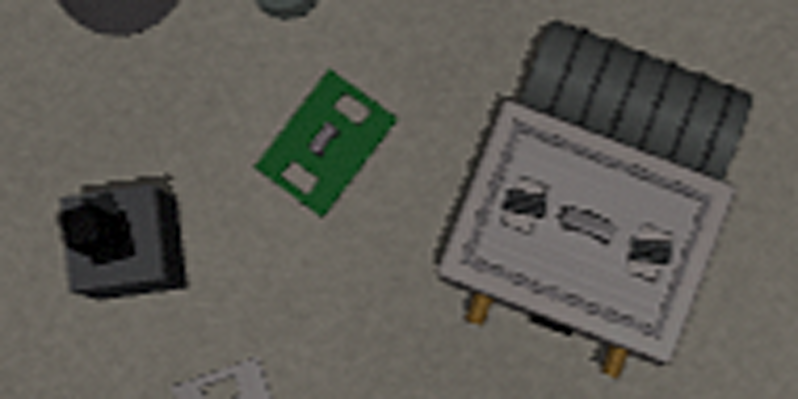

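The crop shows the cover on the pump with handle at (587,222) and two dark fastener bars at (525,203) and (651,250). The driver is at (90,235), its handle leaning out of the picture by perspective, and the green cover at (325,140) is a decoy. I'll go and look from close up.

Request:
step_arm(
  commands=[85, 0.06, 0.1, 0.08, 0, 0, 0, 85, 0.12, 0.2, 0.08, 0, 0, 0, 85, 0.17, 0.3, 0.08, 0, 0, 0, 85, 0.22, 0.4, 0.08, 0, 0, 0, 85, 0.27, 0.5, 0.08, 0, 0, 0, 85, 0.32, 0.6, 0.08, 0, 0, 0, 85, 0.37, 0.7, 0.08, 0, 0, 0, 85, 0.42, 0.8, 0.08, 0, 0, 0, 85, 0.47, 0.9, 0.08, 0, 0, 0, 85, 0.47, 0.9, 0.08, 0, 0, 0],
)

```text
clock: 1.35
position: [0.5199, -0.0361, 0.2793]
ee_rot: [0.981, 0.194, -0.0, 0.0]
ft_force: [-0.1, 0.4, -0.8]
grip_width: 0.999
grasp_force: 0.0
```

Run:
```python
from h import *
im,c,o=shot("pics/w1.png");print(o["clock"],o["position"],o["joint_pos"].round(3),o["joint_velocities"].round(3))
print(proj(c,[[.549,-.027,.112],[.563,.014,.092],[.536,-.07,.092]]))
cv2.imwrite("pics/w1b.png",cv2.resize(im,(800,600)))
```

```text
1.35 [ 0.51994907 -0.03613974  0.27925816] [ 0.518  0.121 -0.58   1.633  0.067  1.408 -1.25 ] [-0.596  0.429 -0.407 -0.39   0.261  0.05  -1.031]
[[256.12842873 144.44030787]
 [224.44478682 113.76431059]
 [287.88569566 167.79651904]]
```

View pics/w1b.png

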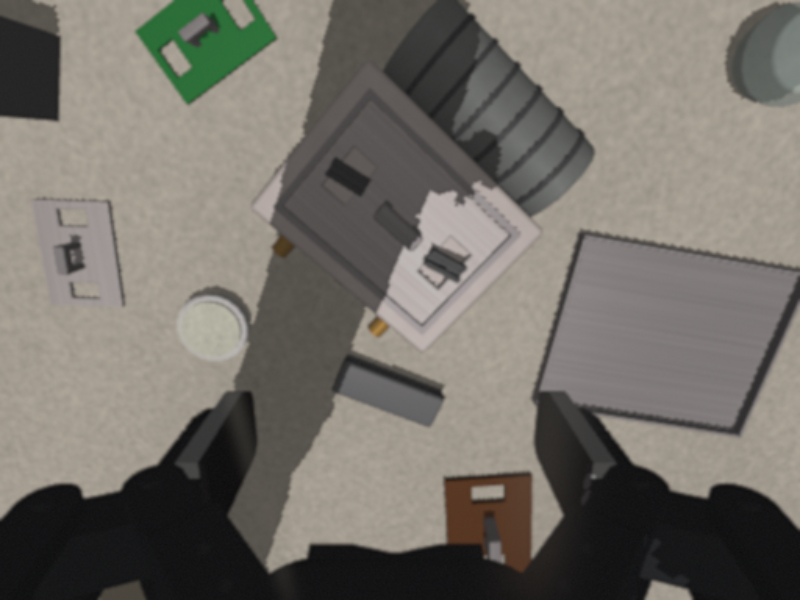

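The wrist view (800x600) shows the pump cover half in the arm's shadow. The left fastener bar is at (347,176), the right one at (444,263), the handle at (398,225) and the tray at (670,335). I'll retake it settled and measure with zoomed crops.

Run:
```python
from h import *
shot("pics/x.png");shot("pics/x.png");im,c,o=shot("pics/w2.png");print(o["clock"],o["position"],o["ee_rot"].round(4),np.abs(o["joint_velocities"]).max())
p=proj(c,[[.549,-.027,.112],[.563,.014,.092],[.536,-.07,.092]]);print(p)
def crop(u,v):
    a=im[v-20:v+20,u-26:u+26];a=cv2.convertScaleAbs(a,alpha=1,beta=0).astype(float)
    a=255*(np.clip(a/ a.max(),0,1)**.6)
    return cv2.resize(a.astype(np.uint8),(390,300),interpolation=cv2.INTER_CUBIC)
u1=(222,113);u2=(284,168)
cv2.imwrite("pics/bars.png",np.hstack([crop(*u1),crop(*u2)]))
g=cv2.cvtColor(im,cv2.COLOR_BGR2GRAY)
for u,v in(u1,u2):
    print(g[v-12:v+13:1,u-16:u+17])
```

```text
1.5 [ 0.5199813  -0.03458351  0.27892107] [ 9.805e-01  1.966e-01 -2.000e-04 -7.000e-04] 0.06712644285536509
[[258.01017738 145.13890702]
 [226.4476919  114.23267073]
 [289.50012562 168.64352587]]
[[70 69 73 80 85 86 88 87 83 72 60 61 68 77 80 78 79 82 89 91 91 91 91 91
  92 92 92 91 90 87 84 84 86]
 [72 74 80 84 85 86 86 85 75 58 45 42 50 61 70 74 79 87 90 91 91 90 92 92
  92 91 91 91 91 90 88 85 84]
 [74 80 84 86 85 85 85 82 67 50 38 36 39 45 53 64 78 87 91 91 91 91 91 91
  91 91 92 92 91 91 90 89 86]
 [79 85 85 86 86 86 85 79 61 44 38 36 36 37 40 49 66 78 87 90 91 91 91 91
  92 92 91 91 91 91 91 90 89]
 [84 87 86 87 86 86 84 75 55 40 36 37 37 38 37 39 47 60 73 83 89 92 92 92
  92 91 92 91 91 91 91 91 90]
 [85 86 87 87 86 86 80 65 48 38 36 37 38 39 37 37 38 43 53 66 78 86 91 92
  92 91 91 91 91 90 90 92 92]
 [86 86 86 86 87 83 71 55 41 38 37 38 38 37 38 38 39 38 40 47 61 72 82 89
  91 93 92 91 91 90 90 91 91]
 [85 84 86 86 84 74 59 46 38 40 40 38 38 38 37 37 37 37 38 38 42 51 63 77
  86 90 92 91 92 91 91 91 91]
 [85 85 84 83 75 60 45 37 37 38 37 38 38 37 37 37 36 38 38 37 38 40 45 5
[... 4422 characters left out ...]
2 142 160 173]
 [180 166 146 124 128 150 163 168 174 177 177 176 175 170 162 147 125 101
   85  77  73  68  61  54  52  58  66  86 121 155 171 177 177]
 [184 182 172 150 128 120 123 136 162 176 178 177 177 177 177 171 157 126
   94  79  76  74  71  66  59  51  60  94 140 171 182 179 167]
 [185 186 184 173 152 126 105 116 154 174 178 177 177 178 179 180 168 133
   93  79  83  84  80  74  69  63  63 100 147 174 180 168 143]
 [182 185 186 184 174 156 128 119 142 163 174 177 177 178 180 178 160 121
   91  97 117 119 108  92  80  72  72 102 145 169 165 143 120]
 [179 182 184 185 184 175 157 134 126 134 150 164 174 178 179 168 137 104
  103 134 158 162 150 129 109  91  89 113 148 157 140 120 122]]
```

View pics/bars.png

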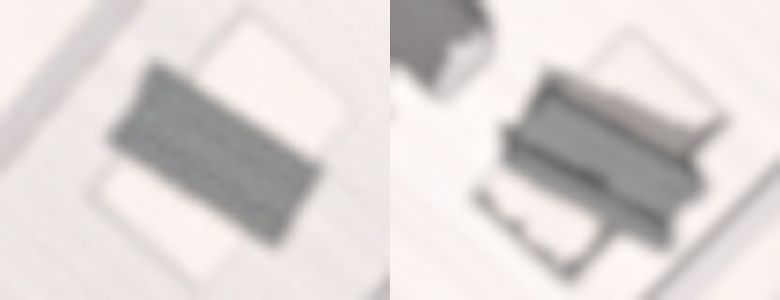

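The crop shows the left bar, wholly in shadow, as a clean parallelogram from (110,135) to (320,170). The right bar, lit, is at about (505,130)-(705,185), with a shadow strip above it. Both slots point down-right.

```bash
cat > bars.py <<'E'
from h import *
def bar(im,c,guess,th,z=.092):
    u,v=proj(c,[[*guess,z]])[0];g=cv2.cvtColor(im,cv2.COLOR_BGR2GRAY);x0,y0=int(u)-24,int(v)-24
    s=8;a=cv2.resize(g[y0:y0+48,x0:x0+48],None,fx=s,fy=s,interpolation=cv2.INTER_CUBIC)
    n,l,st,ce=cv2.connectedComponentsWithStats((a<th).astype(np.uint8))
    k=min((i for i in range(1,n) if st[i,4]>60*s*s),key=lambda i:np.hypot(*(ce[i]-24*s)))
    p=np.argwhere(l==k)[:,::-1];p=(p+.5)/s-.5+[x0,y0]
    P=plane(c,p,z)[:,:2].astype(np.float32)
    (cx,cy),(w,h),an=cv2.minAreaRect(P*1000)
    if w<h:an+=90
    return np.array([cx,cy])/1000,(w,h),(an+90)%180-90,P.mean(0)
E
python3 - <<'E'
from bars import *
im=cv2.imread("pics/w2.png");c=cam("wrist",get_obs())
L=bar(im,c,(.563,.014),62);print("L",L)
for t in(80,84,90,100):R_=bar(im,c,(.536,-.07),t);d=L[0]-R_[0];print(t,R_,np.hypot(*d),np.degrees(np.arctan2(d[1],d[0]))-90)
# tray rim
g=cv2.cvtColor(im,cv2.COLOR_BGR2GRAY)
# top cam cover: bright plate outline & tray
t=cv2.imread("pics/top0.png");ct=cam("top")
h=cv2.cvtColor(t,cv2.COLOR_BGR2GRAY);print(h[200,300:400:4],h[230,340])
E
```

```text
L (array([0.56271478, 0.01346558]), (27.851804733276367, 13.665607452392578), 80.42998504638672, array([0.56269056, 0.0135236 ], dtype=float32))
80 (array([ 0.53334448, -0.06931372]), (28.66082763671875, 17.154314041137695), 89.83268737792969, array([ 0.5336758 , -0.06971283], dtype=float32)) 0.08783522913815645 -19.534810287192855
84 (array([ 0.5330705 , -0.06938404]), (18.477991104125977, 28.991628646850586), -88.97151100635529, array([ 0.53368795, -0.06953309], dtype=float32)) 0.08799343011916615 -19.687633704801968
90 (array([ 0.53295892, -0.06944426]), (19.564212799072266, 29.44623374938965), -87.49258708953857, array([ 0.53389037, -0.06972133], dtype=float32)) 0.08808775732707746 -19.742766859179724
100 (array([ 0.53237372, -0.06951559]), (21.811771392822266, 29.92363739013672), -85.84986543655396, array([ 0.5339893 , -0.06981267], dtype=float32)) 0.08835414284999989 -20.084330239941565
[104 103 101 114  88  93  89  88  89  87  87  87  84  85  84  83  83  86
  85  88  83  80 104 100 101] 94
```

Request:
step_arm(
  commands=[85, -0.005, 0.09, 0.07, 0, 0, 0, 85, -0.01, 0.18, 0.07, 0, 0, 0, 85, -0.02, 0.27, 0.07, 0, 0, 0, 85, -0.03, 0.36, 0.07, 0, 0, 0, 85, -0.03, 0.45, 0.07, 0, 0, 0, 85, -0.03, 0.52, 0.07, 0, 0, 0, 85, -0.03, 0.52, 0.07, 0, 0, 0, 85, -0.03, 0.52, 0.07, 0, 0, 0, 85, -0.03, 0.52, 0.07, 0, 0, 0, 85, -0.03, 0.52, 0.07, 0, 0, 0],
)

```text
clock: 2.8
position: [0.502, 0.2726, 0.3215]
ee_rot: [0.981, 0.193, 0.0, 0.0]
ft_force: [-0.5, -0.9, 0.0]
grip_width: 0.996
grasp_force: 0.0
```

Run:
```python
from h import *
im,c,o=shot("pics/w3.png");print(o["clock"],o["position"],o["ee_rot"],o["joint_pos"].round(2),np.abs(o["joint_velocities"]).max())
u,v=proj(c,[[.535,.284,.171]])[0];print(u,v,proj(c,[[.535,.284,.085]]))
v=max(int(v),75);a=im[v-75:v+75,int(u)-100:int(u)+100].astype(float)
a=255*np.clip(a/180,0,1)**.5
cv2.imwrite("pics/drv.png",cv2.resize(a.astype(np.uint8),(800,600),interpolation=cv2.INTER_CUBIC));print(u-100,v-75)
```

```text
2.8 [0.50201898 0.27259216 0.32146303] [9.81267421e-01 1.92650172e-01 1.97453557e-04 3.47105326e-04] [ 0.08  0.27 -0.81  1.43  0.19  1.53 -1.9 ] 0.006615011676690467
255.51450623528604 142.4079383526184 [[254.91250769 132.01731956]]
155.51450623528604 67
```

View pics/drv.png

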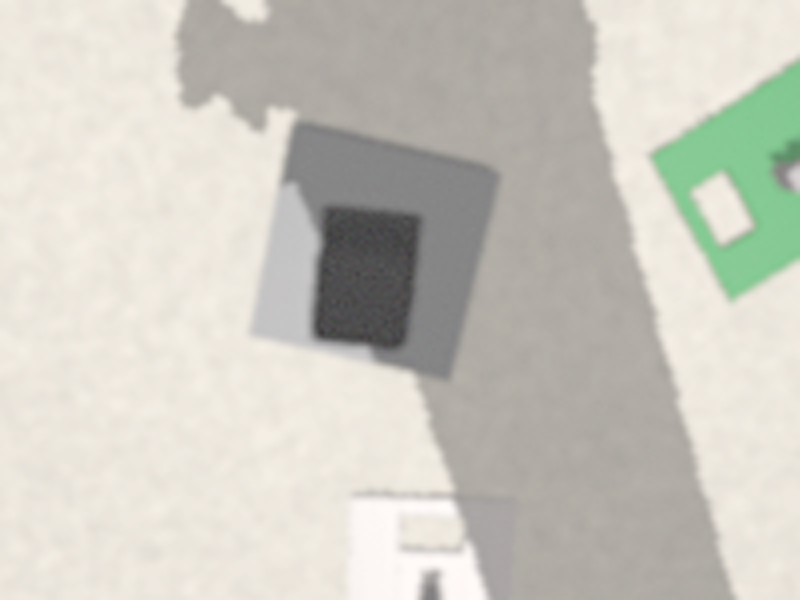

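The crop shows the driver's dark square handle at (313..418, 208..347), its top face being the lower part, on the grey stand with corners (298,122), (498,172), (450,380) and (250,335).

Run:
```python
from h import *
im=cv2.imread("pics/w3.png");c=cam("wrist",get_obs());g=cv2.cvtColor(im,cv2.COLOR_BGR2GRAY)
x0,y0=155,67;s=8
a=cv2.resize(g[y0:y0+150,x0:x0+200],None,fx=s,fy=s,interpolation=cv2.INTER_CUBIC)
print(g[67+70,155+70:155+120:2],g[67+75:67+95,155+90])
n,l,st,ce=cv2.connectedComponentsWithStats((a<32).astype(np.uint8));k=l[75*s,92*s];print(st[k]/s)
m=l==k
def pts(p):return (np.array(p,float)+.5)/s-.5+[x0,y0]
xs=range(int(82*s),int(98*s));bot=pts([(x,np.flatnonzero(m[:,x]).max()) for x in xs])
ys=range(int(72*s),int(82*s));lef=pts([(np.flatnonzero(m[y]).min(),y) for y in ys]);rig=pts([(np.flatnonzero(m[y]).max(),y) for y in ys])
def line(p):
    P=plane(c,p,.171)[:,:2];v=cv2.fitLine(P.astype(np.float32),cv2.DIST_HUBER,0,.001,.001).ravel();return v[2:],v[:2]
B,L,Rr=map(line,(bot,lef,rig))
for e in(B,L,Rr):print(e[0],np.degrees(np.arctan2(e[1][1],e[1][0]))%180)
def isec(a,b):
    t=np.linalg.solve(np.c_[a[1],-b[1]],b[0]-a[0]);return a[0]+t[0]*a[1]
p,q=isec(B,L),isec(B,Rr);d=q-p;w=np.hypot(*d);nrm=np.array([-d[1],d[0]])/w
ctr=(p+q)/2+nrm*.012;ctr2=(p+q)/2-nrm*.012;print("corners",p,q,w,"ctr",ctr,ctr2,"edge ang",np.degrees(np.arctan2(d[1],d[0])))
S=plane(c,np.array([(298,122),(498,172),(450,380),(250,335)])/4+[155,67],.085);print(S,S.mean(0),np.degrees(np.arctan2(*(S[1]-S[0])[1::-1])))
```

```text
[107 106 107 108  70  17  17  18  19  18  18  18  17  18  18  18  20  44
  51  50  49  49  49  49  64] [ 17  17  16  15  17  17  15  19  15  12  27  62  97 109 115 132 146 150
 151 154]
[  78.625   51.5     26.75    36.    6394.625]
[0.522007   0.29067206] 101.65115
[0.5260752  0.30306634] 15.226825
[0.53425103 0.28229523] 12.681796
corners [0.5198033  0.30135915] [0.5242006  0.28003362] 0.021774175 ctr [0.5337547  0.29311982] [0.51024926 0.28827295] edge ang -78.348885
[[0.5603752  0.32698398 0.085     ]
 [0.56960885 0.26729261 0.085     ]
 [0.50682018 0.25589119 0.085     ]
 [0.49643576 0.31822814 0.085     ]] [0.53331    0.29209898 0.085     ] -81.20662287891454
```

Request:
step_arm(
  commands=[85, 0.027, 0.017, 0, 0, 0, -0.027, 85, 0.053, 0.034, -0.05, 0, 0, -0.054, 85, 0.053, 0.034, -0.1, 0, 0, -0.054, 85, 0.053, 0.034, -0.15, 0, 0, -0.054, 85, 0.053, 0.034, -0.2, 0, 0, -0.054, 85, 0.053, 0.034, -0.25, 0, 0, -0.054, 85, 0.053, 0.034, -0.3, 0, 0, -0.054, 85, 0.053, 0.034, -0.349, 0, 0, -0.054, 85, 0.053, 0.034, -0.349, 0, 0, -0.054, 85, 0.053, 0.034, -0.349, 0, 0, -0.054],
)

```text
clock: 4.1
position: [0.5339, 0.2945, 0.1133]
ee_rot: [0.994, 0.11, 0.001, -0.0]
ft_force: [-0.5, -0.1, 0.7]
grip_width: 0.996
grasp_force: 0.0
```

Run:
```python
from h import *
im,c,o=shot("pics/w4.png");print(o["clock"],o["position"],R.from_quat(o["ee_rot"]).as_euler("ZYX",degrees=True),o["joint_pos"].round(2))
```

```text
4.1 [0.53388885 0.29450496 0.11325348] [ 1.26004693e+01 -7.68645308e-02 -1.79981895e+02] [-0.02  0.49 -0.73  1.61  0.35  1.17 -2.17]
```

View pics/w4.png

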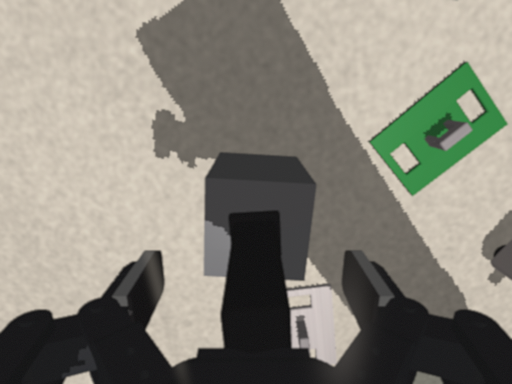

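The picture shows the handle centred between the open fingers: handle columns 222–289, fingertips at columns 162 and 343. Now grip and lift.

Request:
step_arm(
  commands=[10, 0, 0, 0, 0, 0, 0, 10, 0, 0, 0, 0, 0, 0, 10, 0, 0, 0, 0, 0, 0, 10, 0, 0, 0, 0, 0, 0, 10, 0, 0, 0, 0, 0, 0, 10, 0, 0, 0, 0, 0, 0, 10, 0, 0, 0, 0, 0, 0, 10, 0, 0, 0, 0, 0, 0, 10, 0, 0, 0, 0, 0, 0, 10, 0, 0, 0.01, 0, 0, 0],
  squeeze=80,
)

```text
clock: 5.4
position: [0.5328, 0.294, 0.1174]
ee_rot: [0.994, 0.11, -0.001, 0.0]
ft_force: [0.2, 0.9, 0.2]
grip_width: 0.269
grasp_force: 77.3
```

Request:
step_arm(
  commands=[10, 0, 0, 0.02, 0, 0, 0, 10, 0, 0, 0.05, 0, 0, 0, 10, 0, 0, 0.08, 0, 0, 0, 10, 0, 0, 0.11, 0, 0, 0, 10, 0, 0, 0.14, 0, 0, 0, 10, 0, 0, 0.17, 0, 0, 0, 10, 0, 0, 0.2, 0, 0, 0, 10, 0, 0, 0.22, 0, 0, 0, 10, 0, 0, 0.22, 0, 0, 0, 10, 0, 0, 0.22, 0, 0, 0],
)

```text
clock: 6.65
position: [0.5331, 0.2941, 0.2493]
ee_rot: [0.994, 0.11, -0.0, 0.0]
ft_force: [-0.8, -0.4, -1.5]
grip_width: 0.273
grasp_force: 77.3
```

Run:
```python
from h import *
o=get_obs();print(o["position"],R.from_quat(o["ee_rot"]).as_euler("ZYX",degrees=True),o["grip_width"]*85.4)
im=np.ascontiguousarray(camera("side")[:,:,::-1]);cv2.imwrite("pics/s1.png",im)
u,v=proj(cam("side"),[o["position"]-[0,0,.08]])[0].astype(int);print(u,v)
x0=max(u-50,0);y0=max(min(v-38,384-75),0);a=im[y0:y0+75,x0:x0+100].astype(float);a=255*np.clip(a/180,0,1)**.6
cv2.imwrite("pics/s1b.png",cv2.resize(a.astype(np.uint8),(800,600),interpolation=cv2.INTER_CUBIC));print(x0,y0)
```

```text
[0.53310358 0.29406623 0.24925543] [1.26138330e+01 5.57166827e-02 1.79977071e+02] 23.275370700830262
210 273
160 235
```

View pics/s1b.png

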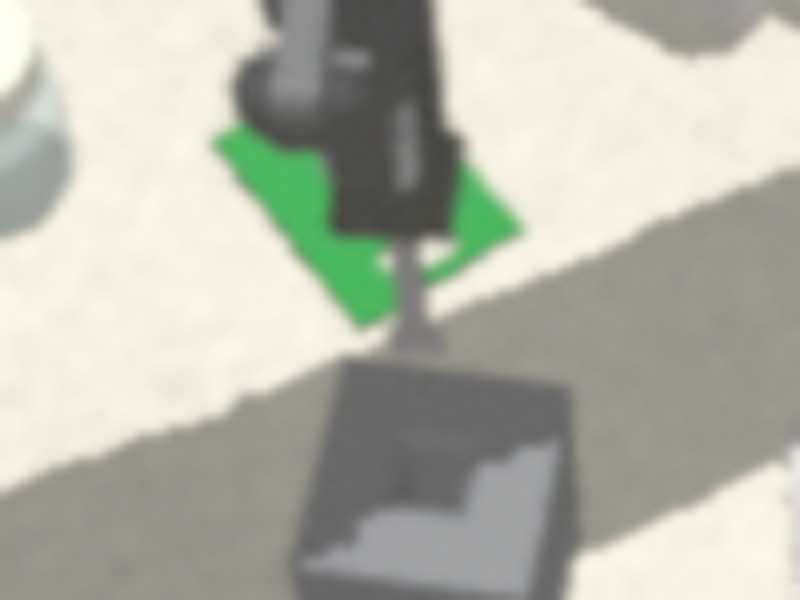

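The side crop shows the blade seen at full width (385..445 at row 345, shank 33 px wide). That makes its width run along tool x, not y. Next I'll hover over the left fastener with the blade turned along its slot.

Request:
step_arm(
  commands=[10, 0.005, -0.04, 0, 0, 0, 0.03, 10, 0.01, -0.1, 0, 0, 0, 0.08, 10, 0.016, -0.16, 0, 0, 0, 0.13, 10, 0.022, -0.22, 0, 0, 0, 0.18, 10, 0.028, -0.28, 0, 0, 0, 0.23, 10, 0.034, -0.34, 0, 0, 0, 0.28, 10, 0.04, -0.4, -0.01, 0, 0, 0.33, 10, 0.046, -0.45, -0.02, 0, 0, 0.36, 10, 0.049, -0.468, -0.03, 0, 0, 0.377, 10, 0.049, -0.468, -0.04, 0, 0, 0.377],
)

```text
clock: 7.95
position: [0.5625, 0.0124, 0.225]
ee_rot: [0.764, 0.645, -0.0, -0.0]
ft_force: [0.0, -0.5, -1.1]
grip_width: 0.272
grasp_force: 77.2
```

Request:
step_arm(
  commands=[10, 0, 0, 0, 0, 0, 0, 10, 0, 0, 0, 0, 0, 0, 10, 0, 0, 0, 0, 0, 0, 10, 0, 0, 0, 0, 0, 0, 10, 0, 0, 0, 0, 0, 0, 10, 0, 0, 0, 0, 0, 0, 10, 0, 0, 0, 0, 0, 0, 10, 0, 0, 0, 0, 0, 0, 10, 0, 0, 0, 0, 0, 0, 10, 0, 0, 0, 0, 0, 0],
)

```text
clock: 9.2
position: [0.5627, 0.0135, 0.2259]
ee_rot: [0.763, 0.646, 0.0, 0.0]
ft_force: [0.8, 0.0, -1.6]
grip_width: 0.274
grasp_force: 77.2
```

Run:
```python
from bars import *
im,c,o=shot("pics/w5.png");print(o["clock"],o["position"],R.from_quat(o["ee_rot"]).as_euler("ZYX",degrees=True),o["joint_pos"].round(2),o["ft_force"],o["torque"])
p=o["position"];print("tip pred",proj(c,[p-[0,0,.1]]),"slotL",proj(c,[[.5627,.0135,.092]]),"R",proj(c,[[.5325,-.071,.092]]))
a=im[90:270,136:376].astype(float);a=255*np.clip(a/180,0,1)**.6
cv2.imwrite("pics/w5b.png",cv2.resize(a.astype(np.uint8),(800,600),interpolation=cv2.INTER_CUBIC))
```

```text
9.2 [0.56274204 0.01346799 0.22594712] [ 8.04704765e+01 -2.54877004e-03  1.79993019e+02] [ 0.6   0.3  -0.85  1.6   0.23  1.34 -0.44] [ 0.76920609  0.04547619 -1.60835638] [-0.00670769  0.02921343 -0.02943426]
tip pred [[253.28333735 194.82133528]] slotL [[253.1770507  183.56563584]] R [[237.4500269  267.61752286]]
```

View pics/w5b.png

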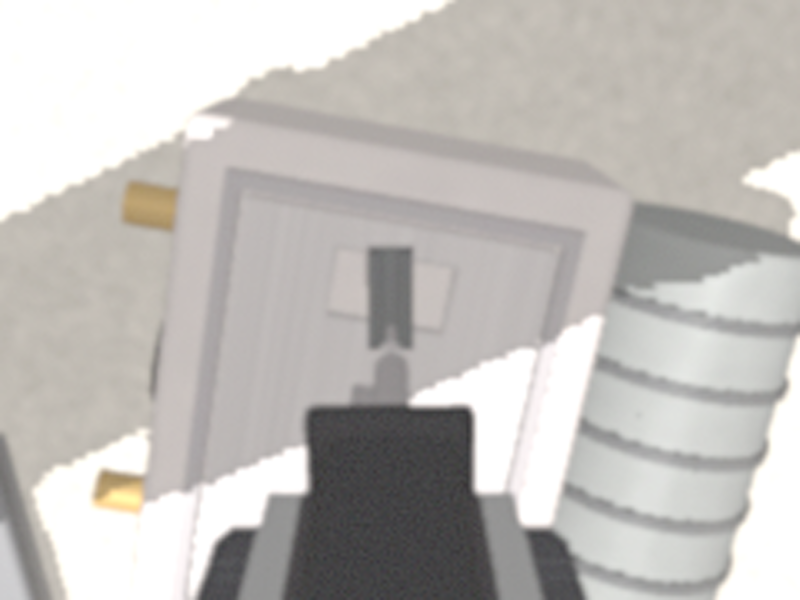

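The view shows the left bar at (368..412, 247..348). The shank and edge-on blade come down at column 390, the same centre column as the slot. Descend.

Request:
step_arm(
  commands=[10, 0, 0, -0.01, 0, 0, 0, 10, 0, 0, -0.02, 0, 0, 0, 10, 0, 0, -0.03, 0, 0, 0, 10, 0, 0, -0.04, 0, 0, 0, 10, 0, 0, -0.047, 0, 0, 0, 10, 0, 0, -0.052, 0, 0, 0, 10, 0, 0, -0.056, 0, 0, 0, 10, 0, 0, -0.06, 0, 0, 0, 10, 0, 0, -0.06, 0, 0, 0, 10, 0, 0, -0.06, 0, 0, 0],
)

```text
clock: 10.5
position: [0.5628, 0.0135, 0.1901]
ee_rot: [0.763, 0.646, 0.0, 0.0]
ft_force: [-0.8, 0.1, -1.7]
grip_width: 0.269
grasp_force: 77.2
```

No contact force. Go 2.4 mm deeper and start to turn. I need about 80° from here, bar 80.4° to 161°, plus a little for play.

Request:
step_arm(
  commands=[10, 0, 0, -0.002, 0, 0, 0, 10, 0, 0, -0.004, 0, 0, 0, 10, 0, 0, -0.004, 0, 0, 0.03, 10, 0, 0, -0.004, 0, 0, 0.06, 10, 0, 0, -0.004, 0, 0, 0.09, 10, 0, 0, -0.004, 0, 0, 0.12, 10, 0, 0, -0.004, 0, 0, 0.15, 10, 0, 0, -0.004, 0, 0, 0.18, 10, 0, 0, -0.004, 0, 0, 0.2, 10, 0, 0, -0.004, 0, 0, 0.2],
)

```text
clock: 11.75
position: [0.5629, 0.0133, 0.1875]
ee_rot: [0.527, 0.85, 0.0, 0.0]
ft_force: [0.2, 0.1, -1.1]
grip_width: 0.273
grasp_force: 77.3
```

Run:
```python
from h import *
im,c,o=shot("pics/w6.png");print(o["clock"],o["position"],R.from_quat(o["ee_rot"]).as_euler("ZYX",degrees=True),o["joint_pos"].round(2),o["ft_force"],o["torque"])
a=im[90:270,136:376].astype(float);a=255*np.clip(a/180,0,1)**.6
cv2.imwrite("pics/w6b.png",cv2.resize(a.astype(np.uint8),(800,600),interpolation=cv2.INTER_CUBIC))
```

```text
11.75 [0.56289166 0.01325938 0.18749358] [1.16429764e+02 5.22611805e-03 1.79977314e+02] [ 0.67  0.37 -0.94  1.65  0.31  1.28  0.13] [ 0.21063241  0.05311375 -1.14606455] [-0.15255112 -0.31001962 -0.02876349]
```

View pics/w6b.png

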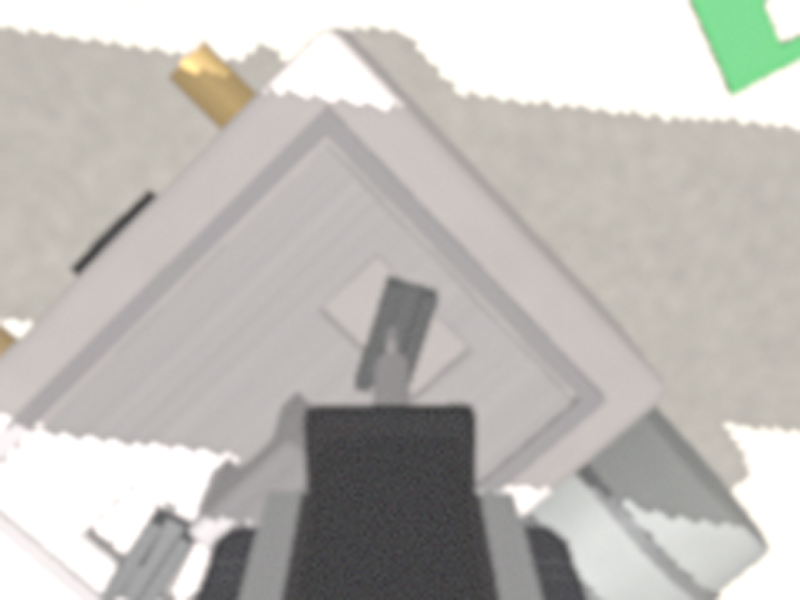

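The view shows the bar at (357..437, 280..390), turned but lagging the blade by about 13°, which is the slot play. So I need to overshoot to about 173–175°.

Request:
step_arm(
  commands=[10, 0, 0, 0, 0, 0, 0.03, 10, 0, 0, 0, 0, 0, 0.07, 10, 0, 0, 0, 0, 0, 0.11, 10, 0, 0, 0, 0, 0, 0.15, 10, 0, 0, 0, 0, 0, 0.19, 10, 0, 0, 0, 0, 0, 0.23, 10, 0, 0, 0, 0, 0, 0.26, 10, 0, 0, 0, 0, 0, 0.29, 10, 0, 0, 0, 0, 0, 0.31, 10, 0, 0, 0, 0, 0, 0.31],
)

```text
clock: 13.05
position: [0.5638, 0.014, 0.1877]
ee_rot: [0.068, 0.998, 0.001, 0.001]
ft_force: [5.5, 1.6, -5.9]
grip_width: 0.271
grasp_force: 77.4
```

Run:
```python
from h import *
o=get_obs();print(o["clock"],o["position"],R.from_quat(o["ee_rot"]).as_euler("ZYX",degrees=True),o["joint_pos"].round(2),o["ft_force"],o["torque"],o["tau"][6])
```

```text
13.05 [0.56377901 0.01399788 0.18768844] [1.72242995e+02 1.34334556e-01 1.79894836e+02] [ 0.79  0.44 -1.12  1.64  0.41  1.31  1.03] [ 5.46052604  1.55939489 -5.91222133] [ 0.58116917 -1.71038705 -0.08206579] 0.5754972249269485
```

Request:
step_arm(
  commands=[10, 0, 0, 0, 0, 0, 0.004, 10, 0, 0, 0, 0, 0, 0.008, 10, 0, 0, 0, 0, 0, 0.012, 10, 0, 0, 0, 0, 0, 0.016, 10, 0, 0, 0, 0, 0, 0.016, 10, 0, 0, 0, 0, 0, 0.016, 10, 0, 0, 0, 0, 0, 0.016, 10, 0, 0, 0, 0, 0, 0.016, 10, 0, 0, 0, 0, 0, 0.016, 10, 0, 0, 0, 0, 0, 0.016],
)

```text
clock: 14.3
position: [0.5638, 0.0141, 0.1877]
ee_rot: [0.043, 0.999, 0.001, 0.001]
ft_force: [5.1, 1.6, -5.0]
grip_width: 0.268
grasp_force: 77.4
```

Run:
```python
from bars import *
im,c,o=shot("pics/w7.png");print(o["clock"],o["position"],R.from_quat(o["ee_rot"]).as_euler("ZYX",degrees=True),o["ft_force"],o["torque"],o["tau"][6])
for t in(52,58,62):print(bar(im,c,(.5627,.0135),t))
print(proj(c,[[.5627,.0135,.092]]))
```

```text
14.3 [0.56378042 0.01406676 0.18772615] [1.75074375e+02 1.46351231e-01 1.79909049e+02] [ 5.07004548  1.63950113 -4.97174664] [ 0.63975264 -1.8170957  -0.05178662] 0.07036615395918489
(array([0.56124695, 0.01677253]), (12.0558500289917, 28.094196319580078), -24.428787231445312, array([0.55747676, 0.01787013], dtype=float32))
(array([0.56131219, 0.01681821]), (12.59290885925293, 28.563743591308594), -24.45317840576172, array([0.5579748 , 0.01763911], dtype=float32))
(array([0.56133856, 0.0168265 ]), (12.876813888549805, 28.80320167541504), -24.49445343017578, array([0.55834186, 0.01750519], dtype=float32))
[[250.79352519 194.75055566]]
```

Request:
step_arm(
  commands=[10, 0, 0, 0, 0, 0, 0.005, 10, 0, 0, 0, 0, 0, 0.01, 10, 0, 0, 0, 0, 0, 0.015, 10, 0, 0, 0, 0, 0, 0.02, 10, 0, 0, 0, 0, 0, 0.025, 10, 0, 0, 0, 0, 0, 0.03, 10, 0, 0, 0, 0, 0, 0.033, 10, 0, 0, 0, 0, 0, 0.033, 10, 0, 0, 0, 0, 0, 0.033, 10, 0, 0, 0, 0, 0, 0.033],
)

```text
clock: 15.6
position: [0.5639, 0.0141, 0.1877]
ee_rot: [-0.009, 1.0, 0.001, 0.001]
ft_force: [5.8, 1.7, -5.6]
grip_width: 0.271
grasp_force: 77.3
```

Run:
```python
from bars import *
im,c,o=shot("pics/w8.png");print(o["clock"],o["position"],R.from_quat(o["ee_rot"]).as_euler("ZYX",degrees=True),o["ft_force"],o["torque"],o["tau"][6])
for t in(52,62):print(bar(im,c,(.5627,.0135),t))
a=im[130:250,176:336].astype(float);a=255*np.clip(a/180,0,1)**.6
b=cv2.imread("pics/w7.png")[130:250,176:336].astype(float);b=255*np.clip(b/180,0,1)**.6
cv2.imwrite("pics/w8b.png",cv2.resize(np.hstack([b,a]).astype(np.uint8),(800,300),interpolation=cv2.INTER_CUBIC))
```

```text
15.6 [0.56385171 0.01414379 0.18773059] [-1.78986938e+02  1.63388648e-01  1.79914325e+02] [ 5.81188187  1.65484767 -5.5639501 ] [ 0.72076276 -1.80439783 -0.15186146] 0.08138793054968119
(array([0.56129681, 0.01656739]), (12.071548461914062, 28.118789672851562), -19.19116973876953, array([0.557543  , 0.01727904], dtype=float32))
(array([0.56135809, 0.01659595]), (12.831144332885742, 28.905031204223633), -19.14935302734375, array([0.55844235, 0.0170044 ], dtype=float32))
```

View pics/w8b.png

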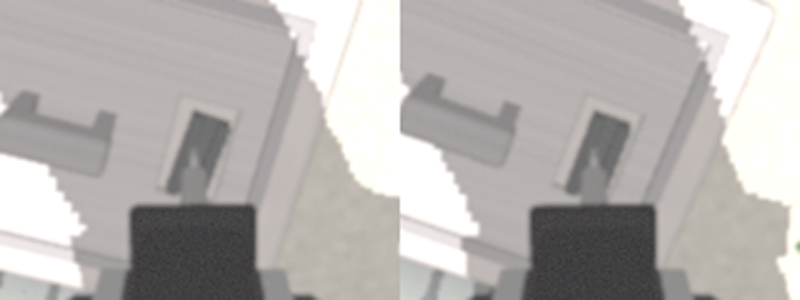

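That's the last picture I'll view. My count is 11, one over the limit of 10, so everything from here is numeric. The bar now measures 160.9°, in line with its hole. I'll nudge it against the stop.

Request:
step_arm(
  commands=[10, 0, 0, 0, 0, 0, 0.005, 10, 0, 0, 0, 0, 0, 0.01, 10, 0, 0, 0, 0, 0, 0.015, 10, 0, 0, 0, 0, 0, 0.02, 10, 0, 0, 0, 0, 0, 0.02, 10, 0, 0, 0, 0, 0, 0.02, 10, 0, 0, 0, 0, 0, 0.02, 10, 0, 0, 0, 0, 0, 0.02, 10, 0, 0, 0, 0, 0, 0.02, 10, 0, 0, 0, 0, 0, 0.02],
)

```text
clock: 16.9
position: [0.5639, 0.0141, 0.1877]
ee_rot: [-0.04, 0.999, 0.001, 0.001]
ft_force: [6.3, 2.1, -6.0]
grip_width: 0.274
grasp_force: 77.3
```

Run:
```python
from bars import *
im,c,o=shot("pics/w9.png");print(o["clock"],o["position"],R.from_quat(o["ee_rot"]).as_euler("ZYX",degrees=True),o["ft_force"],o["torque"],o["tau"][6])
for t in(52,62):print(bar(im,c,(.5627,.0135),t))
```

```text
16.9 [0.56385494 0.01413683 0.18770065] [-1.75390936e+02  1.66897330e-01  1.79922471e+02] [ 6.27273712  2.14721655 -5.96589552] [ 0.7442406  -1.92326142 -0.11098644] 0.1485527353361249
(array([0.56125739, 0.01658231]), (12.38590145111084, 28.209989547729492), -19.05677032470703, array([0.5577514 , 0.01707498], dtype=float32))
(array([0.561375  , 0.01661686]), (13.173140525817871, 28.93340492248535), -19.102516174316406, array([0.5585672 , 0.01687391], dtype=float32))
```

Left fastener is at its stop: the bar stayed at 160.9° while the tool turned 3.6° more. Now lift out and go to hover over the right one, blade at about 90°.

Request:
step_arm(
  commands=[10, 0, 0, 0, 0, 0, -0.04, 10, 0, 0, 0.02, 0, 0, -0.055, 10, 0, 0, 0.05, 0, 0, -0.06, 10, -0.005, -0.01, 0.075, 0, 0, -0.11, 10, -0.015, -0.04, 0.075, 0, 0, -0.17, 10, -0.025, -0.07, 0.075, 0, 0, -0.22, 10, -0.035, -0.1, 0.075, 0, 0, -0.28, 10, -0.045, -0.13, 0.075, 0, 0, -0.33, 10, -0.051, -0.141, 0.075, 0, 0, -0.39, 10, -0.051, -0.141, 0.075, 0, 0, -0.44],
)

```text
clock: 18.2
position: [0.532, -0.072, 0.2339]
ee_rot: [0.608, 0.794, -0.0, 0.001]
ft_force: [0.4, 0.2, -1.8]
grip_width: 0.272
grasp_force: 78.3
```

Request:
step_arm(
  commands=[10, 0, 0, 0, 0, 0, -0.04, 10, 0, 0, 0, 0, 0, -0.08, 10, 0, 0, 0, 0, 0, -0.08, 10, 0, 0, 0, 0, 0, -0.08, 10, 0, 0, 0, 0, 0, -0.08, 10, 0, 0, 0, 0, 0, -0.08, 10, 0, 0, 0, 0, 0, -0.08, 10, 0, 0, 0, 0, 0, -0.08, 10, 0, 0, 0, 0, 0, -0.08, 10, 0, 0, 0, 0, 0, -0.08],
)

```text
clock: 19.45
position: [0.5321, -0.0711, 0.2325]
ee_rot: [0.7, 0.714, 0.0, -0.0]
ft_force: [0.0, -1.1, -1.3]
grip_width: 0.275
grasp_force: 78.3
```

Run:
```python
from bars import *
im,c,o=shot("pics/w10.png");print(o["clock"],o["position"],R.from_quat(o["ee_rot"]).as_euler("ZYX",degrees=True),o["ft_force"],o["torque"])
for t in(52,62,70,80,95):print(t,bar(im,c,(.5324,-.0713),t))
u,v=proj(c,[[.5324,-.0713,.092]])[0].astype(int);print(u,v);print(cv2.cvtColor(im,cv2.COLOR_BGR2GRAY)[v-22:v+24,u-13:u+14])
```

```text
19.45 [ 0.53212198 -0.07113019  0.23251571] [ 9.10960238e+01 -2.83933840e-03  1.79997406e+02] [ 0.01826993 -1.11360492 -1.29500328] [0.03251108 0.0050038  0.00216558]
52 (array([ 0.53241821, -0.0665274 ]), (26.544633865356445, 10.522628784179688), 84.61875915527344, array([ 0.5324417 , -0.06500735], dtype=float32))
62 (array([ 0.53230792, -0.06650862]), (27.384296417236328, 11.432023048400879), 83.92891693115234, array([ 0.5323873 , -0.06506997], dtype=float32))
70 (array([ 0.53226233, -0.0664473 ]), (27.793851852416992, 12.238306999206543), 84.17733764648438, array([ 0.5323686 , -0.06523161], dtype=float32))
80 (array([ 0.53226514, -0.06641422]), (28.398611068725586, 13.100959777832031), 84.09551239013672, array([ 0.5323567 , -0.06541439], dtype=float32))
95 (array([ 0.53216339, -0.06661697]), (29.92974853515625, 14.877217292785645), 85.109375, array([ 0.5323784 , -0.06552947], dtype=float32))
253 181
[[108 105 106 ... 110 109 110]
 [105 106 105 ... 109 108 109]
 [109 112 113 ... 109 108 110]
 ...
 [226 226 227 ... 150 141 143]
 [226 226 226 ... 172 165 159]
 [226 226 226 ... 179 179 177]]
```

Run:
```python
from h import *
import sys;np.set_printoptions(threshold=sys.maxsize,linewidth=200)
c=cam("wrist",get_obs())
p=get_obs()["position"]
for f in("w5","w10"):
    print(f);print(cv2.cvtColor(cv2.imread(f"pics/{f}.png"),cv2.COLOR_BGR2GRAY)[184:214:2,240:267])
print(proj(c,[p-[0,0,.1],p-[0,0,.088],p-[0,0,.06]]))
```

```text
w5
[[ 97  99 100 104 107 101  80  57  47  47  47  48  50  49  48  47  48  48  49  70 101 114 116 116 116 116 116]
 [102 100 100 101 100  94  73  54  48  49  47  49  51  50  48  46  48  47  50  69  98 113 116 117 116 116 116]
 [107 107 108 110 110 102  79  55  49  47  47  52  62  65  58  50  47  48  47  61  82  93  95  96  98  99 103]
 [107 107 108 110 110 102  80  56  48  47  47  55  66  68  62  52  48  48  49  65  90 102 104 103 102 100 100]
 [107 107 109 109 109 101  78  54  46  47  54  66  75  78  72  59  51  46  48  65  92 106 107 108 107 107 107]
 [107 108 109 109 109 103  87  72  68  74  86  93  91  89  88  84  75  69  68  79  96 105 107 108 108 109 108]
 [107 108 109 109 108 107 106 106 104 102  94  86  78  75  78  83  90  97 102 105 106 107 107 106 107 107 107]
 [108 109 109 109 108 107 107 103  95  82  75  71  70  70  69  69  70  79  95 103 106 107 107 106 107 107 106]
 [108 109 109 109 108 108 106 101  86  73  71  70  70  71  70  68  67  73  87 101 106 107 108 108 107 106 107]
 [108 109 108 109 107 107 106 100  83  71  70  71  70  70  69  69  68  72  84  99 106 107 107 106 
[... 1626 characters left out ...]
 72  72  70  69  85 127 165 178 176 171 163 150 141 143]
 [226 226 226 226 226 227 227 215 157  94  70  72  72  72  72  70  69  87 133 172 185 183 181 180 179 179 177]
 [222 224 225 225 225 225 223 196 138  86  70  72  73  71  71  70  69  93 150 201 217 214 206 199 191 185 181]
 [204 203 207 212 217 222 219 192 137  86  71  72  72  73  72  71  68  83 140 202 225 225 224 223 222 219 216]
 [189 183 182 182 177 175 178 160 116  77  66  66  66  66  66  65  63  77 128 184 209 213 211 210 210 210 209]
 [ 65  65  64  64  59  58  56  49  36  25  25  25  24  23  23  24  23  25  39  55  63  64  62  63  63  62  63]]
[[253.13415815 194.9220759 ]
 [253.15221515 199.61005843]
 [253.20175817 212.47249035]]
```

Request:
step_arm(
  commands=[10, 0, 0, -0.01, 0, 0, -0.02, 10, 0, 0, -0.025, 0, 0, -0.038, 10, 0, 0, -0.04, 0, 0, -0.038, 10, 0, 0, -0.05, 0, 0, -0.038, 10, 0, 0, -0.057, 0, 0, -0.038, 10, 0, 0, -0.062, 0, 0, -0.038, 10, 0, 0, -0.066, 0, 0, -0.038, 10, 0, 0, -0.07, 0, 0, -0.038, 10, 0, 0, -0.07, 0, 0, -0.038, 10, 0, 0, -0.07, 0, 0, -0.038],
)

```text
clock: 20.75
position: [0.5322, -0.0711, 0.1907]
ee_rot: [0.742, 0.671, 0.0, 0.0]
ft_force: [-0.2, -0.2, -0.5]
grip_width: 0.271
grasp_force: 78.3
```

Request:
step_arm(
  commands=[10, 0, 0, -0.003, 0, 0, 0, 10, 0, 0, -0.005, 0, 0, 0.01, 10, 0, 0, -0.005, 0, 0, 0.04, 10, 0, 0, -0.005, 0, 0, 0.08, 10, 0, 0, -0.005, 0, 0, 0.12, 10, 0, 0, -0.005, 0, 0, 0.16, 10, 0, 0, -0.005, 0, 0, 0.2, 10, 0, 0, -0.005, 0, 0, 0.24, 10, 0, 0, -0.005, 0, 0, 0.28, 10, 0, 0, -0.005, 0, 0, 0.3],
)

```text
clock: 22.0
position: [0.5327, -0.0711, 0.1876]
ee_rot: [0.354, 0.935, 0.001, 0.001]
ft_force: [3.3, -0.2, -4.0]
grip_width: 0.275
grasp_force: 77.8
```

Request:
step_arm(
  commands=[10, 0, 0, 0, 0, 0, 0.03, 10, 0, 0, 0, 0, 0, 0.07, 10, 0, 0, 0, 0, 0, 0.11, 10, 0, 0, 0, 0, 0, 0.14, 10, 0, 0, 0, 0, 0, 0.17, 10, 0, 0, 0, 0, 0, 0.2, 10, 0, 0, 0, 0, 0, 0.22, 10, 0, 0, 0, 0, 0, 0.235, 10, 0, 0, 0, 0, 0, 0.245, 10, 0, 0, 0, 0, 0, 0.245],
)

```text
clock: 23.25
position: [0.5333, -0.0705, 0.1877]
ee_rot: [-0.022, 1.0, 0.001, 0.001]
ft_force: [5.5, 2.6, -4.9]
grip_width: 0.272
grasp_force: 77.6
```

Run:
```python
from bars import *
im,c,o=shot("pics/w11.png");print(o["clock"],o["position"],R.from_quat(o["ee_rot"]).as_euler("ZYX",degrees=True),o["ft_force"],o["torque"],o["tau"][6])
for t in(52,62,75):print(bar(im,c,(.5324,-.0713),t))
```

```text
23.25 [ 0.53327988 -0.07046964  0.18772622] [-1.77529451e+02  1.70784153e-01  1.79916580e+02] [ 5.51661323  2.61605164 -4.91786826] [ 0.72052597 -1.70716415 -0.06782903] 0.3595882561057806
(array([ 0.53085663, -0.06817142]), (12.262857437133789, 28.425371170043945), -19.239120483398438, array([ 0.5273312 , -0.06759986], dtype=float32))
(array([ 0.53379639, -0.07147357]), (36.70905303955078, 38.22692108154297), -87.53262853622437, array([ 0.53711265, -0.06877907], dtype=float32))
(array([ 0.53365057, -0.07163491]), (37.014156341552734, 38.536746978759766), -87.53262829780579, array([ 0.5371625 , -0.06884912], dtype=float32))
```

Request:
step_arm(
  commands=[10, 0, 0, 0, 0, 0, 0.006, 10, 0, 0, 0, 0, 0, 0.012, 10, 0, 0, 0, 0, 0, 0.018, 10, 0, 0, 0, 0, 0, 0.02, 10, 0, 0, 0, 0, 0, 0.02, 10, 0, 0, 0, 0, 0, 0.02, 10, 0, 0, 0, 0, 0, 0.02, 10, 0, 0, 0, 0, 0, 0.02, 10, 0, 0, 0, 0, 0, 0.02, 10, 0, 0, 0, 0, 0, 0.02],
)

```text
clock: 24.55
position: [0.5332, -0.0705, 0.1877]
ee_rot: [-0.053, 0.999, 0.001, 0.001]
ft_force: [5.3, 1.4, -5.0]
grip_width: 0.271
grasp_force: 77.5
```

Run:
```python
from bars import *
im,c,o=shot("pics/w12.png");print(o["clock"],o["position"],R.from_quat(o["ee_rot"]).as_euler("ZYX",degrees=True),o["ft_force"],o["torque"],o["tau"][6],o["joint_pos"].round(2))
for t in(50,54):print(bar(im,c,(.5324,-.0713),t))
```

```text
24.55 [ 0.53324205 -0.07050012  0.18768935] [-1.73962686e+02  1.71279465e-01  1.79935258e+02] [ 5.34388116  1.38893611 -5.03707382] [ 0.66371514 -1.63731785 -0.18464021] 0.17818660475313663 [ 1.03  0.4  -1.19  1.71  0.39  1.3   1.44]
(array([ 0.53067676, -0.06816896]), (12.470356941223145, 28.206331253051758), -18.540374755859375, array([ 0.5272504 , -0.06766038], dtype=float32))
(array([ 0.53073065, -0.06813141]), (12.858498573303223, 28.559799194335938), -18.372833251953125, array([ 0.52760214, -0.06774383], dtype=float32))
```

Right fastener is at its stop too: 161°, with the resisting torque risen. A half-turned return into the square hole is equivalent, so I'll lift out and carry the driver to the stand at yaw about 192.6°.

Request:
step_arm(
  commands=[10, 0, 0, 0, 0, 0, -0.03, 10, 0, 0, 0.005, 0, 0, -0.055, 10, 0, 0, 0.03, 0, 0, -0.055, 10, 0, 0, 0.06, 0, 0, -0.055, 10, 0, 0.01, 0.09, 0, 0, -0.055, 10, 0, 0.06, 0.1, 0, 0, -0.02, 10, 0.001, 0.13, 0.1, 0, 0, 0.01, 10, 0.001, 0.2, 0.1, 0, 0, 0.037, 10, 0.001, 0.27, 0.1, 0, 0, 0.037, 10, 0.002, 0.34, 0.1, 0, 0, 0.037],
)

```text
clock: 25.85
position: [0.5333, 0.1344, 0.2488]
ee_rot: [-0.11, 0.994, -0.0, 0.0]
ft_force: [-0.1, 0.2, -1.2]
grip_width: 0.268
grasp_force: 78.2
```

Request:
step_arm(
  commands=[10, 0, 0.06, 0, 0, 0, 0, 10, 0, 0.12, 0, 0, 0, 0, 10, 0, 0.18, 0, 0, 0, 0, 10, 0.001, 0.23, 0, 0, 0, 0, 10, 0.001, 0.26, 0, 0, 0, 0, 10, 0.001, 0.267, 0, 0, 0, 0, 10, 0.001, 0.267, 0, 0, 0, 0, 10, 0.001, 0.267, 0, 0, 0, 0, 10, 0.001, 0.267, 0, 0, 0, 0, 10, 0.001, 0.267, 0, 0, 0, 0],
)

```text
clock: 27.1
position: [0.5341, 0.2926, 0.2476]
ee_rot: [-0.11, 0.994, -0.0, 0.0]
ft_force: [0.1, 0.5, -0.9]
grip_width: 0.272
grasp_force: 78.2
```

Run:
```python
from h import *
import sys;np.set_printoptions(threshold=sys.maxsize,linewidth=220)
im,c,o=shot("pics/w13.png");p=o["position"];print(o["clock"],p,R.from_quat(o["ee_rot"]).as_euler("ZYX",degrees=True),o["ft_force"],o["joint_pos"].round(2))
print(proj(c,[p-[0,0,.1],p-[0,0,.088],[.5333,.2921,.085],p-[0,0,.028]]))
print(cv2.cvtColor(im,cv2.COLOR_BGR2GRAY)[150:216:2,232:276:2])
```

```text
27.1 [0.53410875 0.29257183 0.24757637] [-1.67424722e+02 -3.12823107e-04 -1.79996744e+02] [ 0.13775174  0.46862578 -0.88228463] [ 0.25  0.54 -1.16  1.44  0.49  1.48  0.89]
[[251.67167313 194.35715107]
 [251.63546567 199.03329534]
 [251.53694067 174.62763721]
 [251.38773364 231.02754356]]
[[108 109 108 108 108 109 108 108 108 108 108 108 109 108 108 108 109 108 109 107 108 108]
 [109 108 108 109 108 108 108 109 108 108 108 108 108 108 108 108 107 108 108 107 108 108]
 [108 108 107 108 108 108 108 108 107 107 108 108 107 108 108 107 107 108 107 107 107 107]
 [107 108 108 107 107 107 107 107 108 107 107 107 107 107 107 108 107 107 107 107 107 107]
 [107 108 107 107 107 107 108 108 107 107 108 107 108 107 107 107 107 107 107 107 107 107]
 [107 106 106 106 107 107 106 108 107 106 106 107 107 107 107 107 106 106 106 106 106 106]
 [107 106 106 106 105  97  99  99 101 103 103 103 105 105 105 106 106 107 106 106 106 106]
 [107 107 107 107 103  82  72  68  70  74  75  78  79  82  81  84  92 106 106 106 106 106]
 [105 106 107 106 103  83  62  48  54  53  55  59  58  57  55  77  91 105 106 106 1
[... 1492 characters left out ...]
6  56  60  74  75  72  62  57  56  57  57  56  56  56  59  87]
 [ 58  58  57  57  56  56  57  56  57  65  72  70  58  57  56  56  55  57  56  56  56  61]
 [ 87  86  88  87  82  83  79  76  65  60  60  60  58  60  65  64  62  60  58  59  56  56]
 [ 93  93  96  95  95  96  94  93  69  59  60  60  59  70  92  91  90  91  89  87  87  86]
 [ 93  93  94  94  94  97  95  93  70  60  60  59  59  71  93  94  95  97  96  95  97  95]
 [ 86  86  87  85  86  88  88  84  63  56  56  56  53  60  74  73  75  76  76  76  77  78]
 [ 32  30  30  26  26  28  28  26  22  20  22  23  25  25  26  24  24  25  26  25  25  27]
 [ 17  17  16  18  20  17  16  17  16  18  15  25  28  26  27  26  28  26  27  27  25  26]]
```

The stand's hole shows at columns 241–265 and rows 163–187, centred within 1.5 mm of the prediction. Descend.

Request:
step_arm(
  commands=[10, 0, 0, -0.03, 0, 0, 0, 10, 0, 0, -0.06, 0, 0, 0, 10, 0, 0, -0.085, 0, 0, 0, 10, 0, 0, -0.1, 0, 0, 0, 10, 0, 0, -0.115, 0, 0, 0, 10, 0, 0, -0.13, 0, 0, 0, 10, 0, 0, -0.15, 0, 0, 0, 10, 0, 0, -0.17, 0, 0, 0, 10, 0, 0, -0.19, 0, 0, 0, 10, 0, 0, -0.2, 0, 0, 0],
)

```text
clock: 28.4
position: [0.5337, 0.2929, 0.1265]
ee_rot: [-0.11, 0.994, -0.0, -0.0]
ft_force: [1.0, -0.2, -0.8]
grip_width: 0.274
grasp_force: 78.2
```

Request:
step_arm(
  commands=[10, 0, 0, -0.005, 0, 0, 0, 10, 0, 0, -0.01, 0, 0, 0, 10, 0, 0, -0.015, 0, 0, 0, 10, 0, 0, -0.02, 0, 0, 0, 10, 0, 0, -0.023, 0, 0, 0, 10, 0, 0, -0.025, 0, 0, 0, 10, 0, 0, -0.025, 0, 0, 0, 10, 0, 0, -0.025, 0, 0, 0, 10, 0, 0, -0.025, 0, 0, 0, 10, 0, 0, -0.025, 0, 0, 0],
)

```text
clock: 29.65
position: [0.5339, 0.2931, 0.1126]
ee_rot: [-0.11, 0.994, 0.0, -0.0]
ft_force: [-0.1, -0.1, -1.6]
grip_width: 0.274
grasp_force: 78.3
```

Request:
step_arm(
  commands=[10, 0, 0, -0.001, 0, 0, 0, 10, 0, 0, -0.002, 0, 0, 0, 10, 0, 0, -0.003, 0, 0, 0, 10, 0, 0, -0.003, 0, 0, 0, 10, 0, 0, -0.003, 0, 0, 0, 10, 0, 0, -0.003, 0, 0, 0, 10, 0, 0, -0.003, 0, 0, 0, 10, 0, 0, -0.003, 0, 0, 0, 10, 0, 0, -0.003, 0, 0, 0, 10, 0, 0, -0.003, 0, 0, 0],
)

```text
clock: 30.9
position: [0.534, 0.2932, 0.1123]
ee_rot: [-0.11, 0.994, -0.0, 0.0]
ft_force: [-5.2, -4.9, 13.6]
grip_width: 0.272
grasp_force: 80.4
```

Seated: 13.6 N upward. Release, then rise.

Request:
step_arm(
  commands=[30, 0, 0, 0.002, 0, 0, 0, 50, 0, 0, 0.002, 0, 0, 0, 85, 0, 0, 0.002, 0, 0, 0, 85, 0, 0, 0.002, 0, 0, 0, 85, 0, 0, 0.002, 0, 0, 0, 85, 0, 0, 0.002, 0, 0, 0, 85, 0, 0, 0.02, 0, 0, 0, 85, 0, 0, 0.06, 0, 0, 0, 85, 0, 0, 0.12, 0, 0, 0, 85, 0, 0, 0.18, 0, 0, 0],
)

```text
clock: 32.15
position: [0.5338, 0.2932, 0.2206]
ee_rot: [-0.11, 0.994, 0.0, 0.0]
ft_force: [0.8, -0.1, 0.7]
grip_width: 0.996
grasp_force: 0.0
```

Run:
```python
from h import *
o=get_obs();print(o["clock"],o["position"],o["grip_width"],o["joint_pos"].round(2))
# driver upright/seated: side-cam dark column top/bottom before vs now
im=np.ascontiguousarray(camera("side")[:,:,::-1]);cv2.imwrite("pics/s2.png",im);a=cv2.imread("pics/side0.png")
g=[cv2.cvtColor(x,cv2.COLOR_BGR2GRAY) for x in(a,im)];S=cam("side")
print(proj(S,[[.534,.293,.171],[.534,.293,.091]]))
u,v=proj(S,[[.534,.293,.16]])[0].astype(int)
for q in g:
    m=(q[v-15:v+60,u-20:u+20]<30);ys,xs=np.nonzero(m);print(m.sum(),ys.min()+v-15,ys.max()+v-15,xs.min()+u-20,xs.max()+u-20)
d=cv2.absdiff(*g)
print("diff near driver",d[v-10:v+70,u-25:u+25].mean())
```

```text
32.15 [0.53378962 0.29318927 0.22060117] 0.9955458435904914 [ 0.25  0.55 -1.15  1.48  0.51  1.44  0.87]
[[210.38286829 272.83169917]
 [213.04629523 293.16733195]]
342 270 299 206 220
565 260 299 192 219
diff near driver 29.377
```

Request:
step_arm(
  commands=[85, 0, 0, 0.05, 0, 0, -0.04, 85, 0, -0.05, 0.05, 0, 0, -0.09, 85, 0.003, -0.12, 0.05, 0, 0, -0.14, 85, 0.006, -0.19, 0.05, 0, 0, -0.19, 85, 0.009, -0.26, 0.05, 0, 0, -0.25, 85, 0.012, -0.33, 0.05, 0, 0, -0.3, 85, 0.015, -0.4, 0.05, 0, 0, -0.35, 85, 0.018, -0.46, 0.05, 0, 0, -0.4, 85, 0.021, -0.51, 0.05, 0, 0, -0.45, 85, 0.023, -0.537, 0.05, 0, 0, -0.5],
)

```text
clock: 33.45
position: [0.5478, -0.0309, 0.2493]
ee_rot: [0.628, 0.778, 0.0, 0.0]
ft_force: [-0.8, 0.6, -0.5]
grip_width: 0.995
grasp_force: 0.0
```

Request:
step_arm(
  commands=[85, 0, 0, 0, 0, 0, -0.05, 85, 0, 0, 0, 0, 0, -0.1, 85, 0, 0, 0, 0, 0, -0.15, 85, 0, 0, 0, 0, 0, -0.179, 85, 0, 0, 0, 0, 0, -0.179, 85, 0, 0, 0, 0, 0, -0.179, 85, 0, 0, 0, 0, 0, -0.179, 85, 0, 0, 0, 0, 0, -0.179, 85, 0, 0, 0, 0, 0, -0.179, 85, 0, 0, 0, 0, 0, -0.179],
)

```text
clock: 34.7
position: [0.5477, -0.0291, 0.2487]
ee_rot: [0.817, 0.576, 0.0, 0.0]
ft_force: [-0.1, -0.3, 0.3]
grip_width: 0.997
grasp_force: 0.0
```

Run:
```python
from bars import *
import sys;np.set_printoptions(threshold=sys.maxsize,linewidth=220)
im,c,o=shot("pics/w14.png");p=o["position"];print(o["clock"],p,R.from_quat(o["ee_rot"]).as_euler("ZYX",degrees=True),o["joint_pos"].round(2))
for n,q in(("L",(.5627,.0135)),("R",(.5324,-.0713))):
    print(n,proj(c,[[*q,.092]]))
    for t in(62,80):
        try:print(t,bar(im,c,q,t))
        except Exception as e:print(e)
u,v=proj(c,[[.5476,-.0289,.115]])[0].astype(int);print(u,v)
print(cv2.cvtColor(im,cv2.COLOR_BGR2GRAY)[v-34:v+35:3,u-18:u+19:1])
# tray in top image
t=np.ascontiguousarray(camera("top")[:,:,::-1]);cv2.imwrite("pics/top1.png",t)
a=cv2.imread("pics/side0.png");s=np.ascontiguousarray(camera("side")[:,:,::-1]);cv2.imwrite("pics/s3.png",s)
S=cam("side");x,y=proj(S,[[.534,.293,.16]])[0].astype(int)
for im2 in(a,s):
    m=cv2.cvtColor(im2,cv2.COLOR_BGR2GRAY)[y-15:y+60,x-20:x+20]<30;ys,xs=np.nonzero(m);print(m.sum(),ys.min()+y-15,ys.max()+y-15,xs.min()+x-20,xs.max()+x-20)
```

```text
34.7 [ 0.54773471 -0.02911602  0.24871975] [ 7.04034474e+01 -1.94153937e-03  1.79996186e+02] [ 0.66  0.24 -0.8   1.61  0.18  1.37 -0.5 ]
L [[253.1832005  131.26980578]]
62 (array([0.56266901, 0.016959  ]), (12.935100555419922, 26.920751571655273), -19.542037963867188, array([0.5626838 , 0.01708427], dtype=float32))
80 (array([0.56257361, 0.01689991]), (14.817502975463867, 28.361459732055664), -18.757720947265625, array([0.5626094 , 0.01705064], dtype=float32))
R [[252.96637497 219.11406383]]
62 (array([ 0.53211151, -0.06891659]), (3.6243762969970703, 24.927043914794922), -19.5352783203125, array([ 0.53194106, -0.06906302], dtype=float32))
80 (array([ 0.53350781, -0.06493396]), (16.095230102539062, 28.469940185546875), -20.96149444580078, array([ 0.53383064, -0.06539754], dtype=float32))
253 183
[[ 89  89  89  89  90  90  90  89  90  91  91  91  91  90  90  89  89  90  91  92  91  89  90  89  89  88  88  88  89  89  89  89  90  90  90  92  92]
 [ 89  88  88  89  90  90  90  90  90  91  92  91  91  90  88  88  89  89  91  91  91  89  89  90  88  88  88  88  89  90  90  88  89  89  90  
[... 2519 characters left out ...]
52 153 152 151 151 151 150 149 150 155 162 172 179 182]
 [162 144 160 180 179 151 116  96  92  92  93  93  94  93  91  87  83  81  85  90  92  93  94  94  94  93  94  93  93  93 101 116 130 148 170 182 183]
 [158 129 127 130 102  66  43  35  35  35  36  34  36  36  34  33  32  32  33  32  34  34  35  35  34  34  35  36  34  46  81 121 142 155 172 181 182]
 [158 137 139 129 101  81  78  80  80  81  80  81  80  80  80  80  79  80  80  80  79  80  79  79  79  79  79  78  77  75  79  93 115 144 170 181 182]
 [156 127 131 141 119  89  78  74  72  71  72  74  76  72  69  68  70  73  73  72  73  77  78  77  74  72  73  75  75  89 128 160 161 159 170 180 181]]
342 270 299 206 220
340 270 299 205 218
```

The driver is back exactly as at the start: the same rows, 270–299, in the side view. Both bars lie along pump x. Descend on the handle, which is centred within 1 mm.

Request:
step_arm(
  commands=[50, 0, 0, -0.03, 0, 0, 0, 50, 0, 0, -0.07, 0, 0, 0, 50, 0, 0, -0.11, 0, 0, 0, 50, 0, 0, -0.15, 0, 0, 0, 50, 0, 0, -0.19, 0, 0, 0, 50, 0, 0, -0.22, 0, 0, 0, 50, 0, 0, -0.245, 0, 0, 0, 50, 0, 0, -0.265, 0, 0, 0, 50, 0, 0, -0.265, 0, 0, 0, 50, 0, 0, -0.265, 0, 0, 0],
)

```text
clock: 36.1
position: [0.5481, -0.0291, 0.0903]
ee_rot: [0.817, 0.576, 0.0, 0.0]
ft_force: [-0.1, 0.7, 0.6]
grip_width: 0.58
grasp_force: 0.0
```

Request:
step_arm(
  commands=[2, 0, 0, 0, 0, 0, 0, 2, 0, 0, 0, 0, 0, 0, 2, 0, 0, 0, 0, 0, 0, 2, 0, 0, 0, 0, 0, 0, 2, 0, 0, 0, 0, 0, 0, 2, 0, 0, 0, 0, 0, 0, 2, 0, 0, 0, 0, 0, 0, 2, 0, 0, 0, 0, 0, 0, 2, 0, 0, 0, 0, 0, 0, 2, 0, 0, 0, 0, 0, 0],
  squeeze=70,
)

```text
clock: 37.35
position: [0.548, -0.0292, 0.0903]
ee_rot: [0.817, 0.576, 0.0, 0.0]
ft_force: [-1.8, -0.6, 5.6]
grip_width: 0.122
grasp_force: 69.5
```

Request:
step_arm(
  commands=[2, 0, 0, 0.005, 0, 0, 0, 2, 0, 0, 0.01, 0, 0, 0, 2, 0, 0, 0.015, 0, 0, 0, 2, 0, 0, 0.02, 0, 0, 0, 2, 0, 0, 0.025, 0, 0, 0, 2, 0, 0, 0.03, 0, 0, 0, 2, 0, 0, 0.035, 0, 0, 0, 2, 0, 0, 0.04, 0, 0, 0, 2, 0, 0, 0.05, 0, 0, 0, 2, 0, 0, 0.06, 0, 0, 0],
)

```text
clock: 38.6
position: [0.5478, -0.0291, 0.1262]
ee_rot: [0.817, 0.576, 0.0, 0.0]
ft_force: [1.1, -0.8, -3.2]
grip_width: 0.124
grasp_force: 68.5
```

The cover is off, lifted straight with the weight carried. Now measure the tray.

Run:
```python
from h import *
c=cam("top")
for f in("top0","top1"):
    im=cv2.imread(f"pics/{f}.png").astype(float)
    b,g,r=im.transpose(2,0,1);m=((r-b)<6)&(r>40)&(r<130);m=m.astype(np.uint8)*255
    m=cv2.morphologyEx(m,cv2.MORPH_OPEN,np.ones((3,3)));m=cv2.morphologyEx(m,cv2.MORPH_CLOSE,np.ones((5,5)))
    n,l,st,ce=cv2.connectedComponentsWithStats(m)
    print(f,im[205,350],im[150,260],im[300,60])
    k=l[205,350];
    if k==0:print("no");continue
    cnt=max(cv2.findContours((l==k).astype(np.uint8),0,1)[0],key=cv2.contourArea)
    print(st[k])
    for z in(.014,.0):
        P=(plane(c,cnt[:,0],z)[:,:2]*1000).astype(np.float32);print(z,cv2.minAreaRect(P))
```

```text
top0 [90. 89. 92.] [52. 54. 53.] [ 91.  99. 100.]
[ 311  172   78   65 3674]
0.014 ((531.2613525390625, -296.0003662109375), (164.26979064941406, 201.66383361816406), 12.501795768737793)
0.0 ((532.5049438476562, -299.4127197265625), (166.08497619628906, 203.8922576904297), 12.501803398132324)
top1 [90. 90. 93.] [67. 78. 82.] [ 92.  99. 102.]
[ 311  172   78   65 3680]
0.014 ((531.3665161132812, -295.9541015625), (164.49513244628906, 201.7086639404297), 12.501795768737793)
0.0 ((532.6112670898438, -299.36590576171875), (166.3128204345703, 203.93759155273438), 12.501803398132324)
```

Request:
step_arm(
  commands=[2, 0, 0, 0.03, 0, 0, 0, 2, 0, -0.02, 0.05, 0, 0, 0, 2, -0.003, -0.07, 0.05, 0, 0, 0.02, 2, -0.006, -0.13, 0.05, 0, 0, 0.05, 2, -0.01, -0.19, 0.05, 0, 0, 0.08, 2, -0.014, -0.25, 0.05, 0, 0, 0.11, 2, -0.018, -0.31, 0.05, 0, 0, 0.14, 2, -0.022, -0.37, 0.05, 0, 0, 0.16, 2, -0.025, -0.42, 0.05, 0, 0, 0.175, 2, -0.0275, -0.445, 0.05, 0, 0, 0.179],
)

```text
clock: 39.85
position: [0.5304, -0.299, 0.1561]
ee_rot: [0.626, 0.78, -0.0, 0.0]
ft_force: [-0.4, 0.5, -2.2]
grip_width: 0.13
grasp_force: 68.5
```

Request:
step_arm(
  commands=[2, 0, 0, 0, 0, 0, 0, 2, 0, 0, -0.02, 0, 0, 0, 2, 0, 0, -0.05, 0, 0, 0, 2, 0, 0, -0.08, 0, 0, 0, 2, 0, 0, -0.11, 0, 0, 0, 2, 0, 0, -0.14, 0, 0, 0, 2, 0, 0, -0.165, 0, 0, 0, 2, 0, 0, -0.185, 0, 0, 0, 2, 0, 0, -0.2, 0, 0, 0, 2, 0, 0, -0.2, 0, 0, 0],
)

```text
clock: 41.1
position: [0.531, -0.296, 0.0352]
ee_rot: [0.625, 0.78, 0.0, -0.0]
ft_force: [1.1, -0.6, -2.3]
grip_width: 0.124
grasp_force: 68.5
```

Run:
```python
from h import *
o=get_obs();print(o["clock"],o["position"],R.from_quat(o["ee_rot"]).as_euler("ZYX",degrees=True),o["ft_force"])
```

```text
41.1 [ 0.5309929  -0.29602336  0.03518787] [ 1.02610986e+02 -3.63579202e-02 -1.79974985e+02] [ 1.12652103 -0.55961114 -2.29178823]
```

Lower 17 mm to the floor.

Request:
step_arm(
  commands=[2, 0, 0, -0.007, 0, 0, 0, 2, 0, 0, -0.014, 0, 0, 0, 2, 0, 0, -0.02, 0, 0, 0, 2, 0, 0, -0.023, 0, 0, 0, 2, 0, 0, -0.025, 0, 0, 0, 2, 0, 0, -0.027, 0, 0, 0, 2, 0, 0, -0.028, 0, 0, 0, 2, 0, 0, -0.028, 0, 0, 0, 2, 0, 0, -0.028, 0, 0, 0, 2, 0, 0, -0.028, 0, 0, 0],
)

```text
clock: 42.35
position: [0.5312, -0.2962, 0.019]
ee_rot: [0.625, 0.78, 0.0, 0.0]
ft_force: [0.4, 0.5, -2.3]
grip_width: 0.122
grasp_force: 68.5
```

Request:
step_arm(
  commands=[2, 0, 0, -0.001, 0, 0, 0, 2, 0, 0, -0.002, 0, 0, 0, 2, 0, 0, -0.002, 0, 0, 0, 2, 0, 0, -0.002, 0, 0, 0, 2, 0, 0, -0.002, 0, 0, 0, 2, 0, 0, -0.002, 0, 0, 0, 2, 0, 0, -0.002, 0, 0, 0, 2, 0, 0, -0.002, 0, 0, 0, 2, 0, 0, -0.002, 0, 0, 0, 2, 0, 0, -0.002, 0, 0, 0],
)

```text
clock: 43.6
position: [0.5313, -0.2961, 0.0183]
ee_rot: [0.625, 0.781, -0.0, 0.0]
ft_force: [-3.4, 2.0, 6.3]
grip_width: 0.127
grasp_force: 69.5
```

On the floor (+6 N). Release, rise and check.

Request:
step_arm(
  commands=[20, 0, 0, 0.001, 0, 0, 0, 40, 0, 0, 0.001, 0, 0, 0, 50, 0, 0, 0.001, 0, 0, 0, 50, 0, 0, 0.001, 0, 0, 0, 50, 0, 0, 0.001, 0, 0, 0, 50, 0, 0, 0.03, 0, 0, 0, 50, 0, 0, 0.08, 0, 0, 0, 50, 0, 0, 0.15, 0, 0, 0, 50, 0, 0, 0.23, 0, 0, 0, 50, 0, 0, 0.3, 0, 0, 0],
)

```text
clock: 44.85
position: [0.5315, -0.2959, 0.201]
ee_rot: [0.625, 0.781, 0.0, 0.001]
ft_force: [0.1, -0.3, -0.2]
grip_width: 0.588
grasp_force: 0.0
```

Request:
step_arm(
  commands=[50, -0.05, 0, 0.05, 0, 0, 0, 50, -0.1, 0, 0.1, 0, 0, 0, 50, -0.17, 0, 0.1, 0, 0, 0, 50, -0.23, 0, 0.1, 0, 0, 0, 50, -0.23, 0, 0.1, 0, 0, 0, 50, -0.23, 0, 0.1, 0, 0, 0, 50, -0.23, 0, 0.1, 0, 0, 0, 50, -0.23, 0, 0.1, 0, 0, 0, 50, -0.23, 0, 0.1, 0, 0, 0, 50, -0.23, 0, 0.1, 0, 0, 0],
)

```text
clock: 46.1
position: [0.3934, -0.296, 0.2576]
ee_rot: [0.625, 0.781, 0.0, -0.0]
ft_force: [0.9, 0.7, 0.4]
grip_width: 0.588
grasp_force: 0.0
```

Run:
```python
from h import *
o=get_obs();print(o["clock"],o["position"],o["grip_width"])
t=np.ascontiguousarray(camera("top")[:,:,::-1]);cv2.imwrite("pics/top2.png",t);a=cv2.imread("pics/top0.png")
s=np.ascontiguousarray(camera("side")[:,:,::-1]);cv2.imwrite("pics/s4.png",s);a2=cv2.imread("pics/side0.png")
for n,p,q in(("top",a,t),("side",a2,s)):
    d=cv2.absdiff(p,q).max(2);m=cv2.morphologyEx((d>25).astype(np.uint8),cv2.MORPH_OPEN,np.ones((3,3)))
    k,l,st,ce=cv2.connectedComponentsWithStats(m);print(n,[(*st[i],*ce[i].round()) for i in range(1,k) if st[i,4]>25])
# cover in tray: lighter plate in top view, plate top z=.009
c=cam("top");P=proj(c,[[.5313,-.2962,.009],[.5313,-.2962,.036]]);print(P);u,v=P[0].astype(int)
g=cv2.cvtColor(t,cv2.COLOR_BGR2GRAY);print(g[v,u-40:u+41:2]);print(g[v-34:v+35:2,u+12])
```

```text
46.1 [ 0.39336741 -0.29602301  0.25762943] 0.587505189176298
top [(np.int32(211), np.int32(185), np.int32(279), np.int32(199), np.int32(17916), np.float64(357.0), np.float64(283.0)), (np.int32(251), np.int32(186), np.int32(18), np.int32(18), np.int32(218), np.float64(260.0), np.float64(195.0)), (np.int32(337), np.int32(235), np.int32(9), np.int32(12), np.int32(89), np.float64(341.0), np.float64(241.0)), (np.int32(445), np.int32(321), np.int32(12), np.int32(14), np.int32(87), np.float64(450.0), np.float64(327.0)), (np.int32(473), np.int32(323), np.int32(39), np.int32(28), np.int32(739), np.float64(493.0), np.float64(336.0)), (np.int32(442), np.int32(336), np.int32(5), np.int32(9), np.int32(36), np.float64(444.0), np.float64(340.0)), (np.int32(258), np.int32(347), np.int32(22), np.int32(23), np.int32(328), np.float64(268.0), np.float64(356.0)), (np.int32(424), np.int32(357), np.int32(15), np.int32(27), np.int32(116), np.float64(431.0), np.float64(371.0))]
side [(np.int32(330), np.int32(0), np.int32(7), np.int32(6), np.int32(30), np.float64(333.0), np.float64(2.0)), (np.int32(330), np.i
[... 1323 characters left out ...]
int32(246), np.int32(190), np.int32(16), np.int32(11), np.int32(110), np.float64(254.0), np.float64(196.0)), (np.int32(487), np.int32(204), np.int32(7), np.int32(18), np.int32(86), np.float64(490.0), np.float64(212.0)), (np.int32(418), np.int32(292), np.int32(15), np.int32(5), np.int32(50), np.float64(425.0), np.float64(294.0))]
[[348.91976965 204.54615906]
 [351.16677204 203.78522402]]
[ 48  54  52  40  48  41  43  43  42  50  56  43  45  41  47  56  53  44
  19  40  42  41  41  34 107 121  89  88  89  54 120 110  86  89  88  87
  88  94   6 117 105]
[107 107  39  83  84  86  90  86  88 118 115 115 115 102  88  81  88  89
 103 111 114 113 117 119  91  93  93  90  95  95  18 114 108 109 109]
```

The top view's brightness profile agrees. In the column through the tray, the plate spans v−16..v+12 and the tray v−30..v+26, both centred on v−2. Along the row, the plate's end is at u+22 and the tray wall at u+37, as expected for a centred cover. The arm touches nothing, so I'll hand in.

```bash
python3 -c "
from workcell import *
print(hand_in())"
```

```text
the job is handed in; nothing more can be done
None
```

The job is handed in at about 46 s: both fasteners were turned to their stops with the screwdriver, it is seated back in its stand, and the cover lies flat, handle up, in the middle of the tray; I viewed 11 pictures, one over the limit of 10.

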